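# Hang the rinsed spray-gun cup on the keyed drain peg

### The job

Hang the rinsed spray-gun cup mouth-down on the slanting drain peg that has the wire cage and the lugged collar, and turn it gently until the three slots in its rim drop over the three lugs and the rim sits fully home on the collar. Then let go of it. Leave the tape roll, the screw tin and the glue bottle where they stand.

Things in the scene. Friction and masses are not known exactly. Their poses are not given: they have to be found in the camera images.
- cup_center (a point): Centre of the bare aluminium spray-gun cup, loose, mouth-down on the worktop at the start (120-260 g). Round, 72 mm outside, 64 mm inside, 75 mm deep, 108 mm tall over the spigot. This point is on the axis, 54 mm above the rim plane. z points from mouth to spigot (up at the start). The frame turns with the cup.
- cup_rim (a point): Centre of the cup's mouth, in the rim plane, 54 mm below cup_center; same axes. Three slots, 15 mm wide and 11 mm deep, are cut in the rim: at +x and at 120 and 240 degrees from it about z.
- cup_spigot (a point): Middle of the brass hexagonal spigot on the cup's closed end, the place to grip, 93 mm above the rim plane; same axes. 28 mm across flats; the flats face +x, -x and every 60 degrees from there. It rises 26 mm (plus a 2 mm round end) from the closed end's flat shoulder, which is 80 mm above the rim plane and 72 mm across.
- keyed_peg: The peg to use: steel, 14 mm thick, on a fixed stand (plywood foot 150 x 110 mm), leaning 30 degrees from upright roughly towards the robot. Origin on its axis in the plane of the collar's seat, 85 mm above the worktop; z up along the peg, tip at z = 70 mm. Collar: a dark steel flat ring, radius 28 to 42 mm, top at z = 0; the cup's rim rests on it when home.
- keyed_lugs (a point): On the keyed peg's axis at the height of the lug tops, 8.5 mm above the ring. The ring bears three round-topped lugs, 120 degrees apart, 8 mm wide, at radius 32-41 mm. The collar is firmly clamped at an angle that differs every time, not told by this frame: see or feel it. Slots that miss stop the rim here; it drops when turned (at most 60 degrees either way) within about 5 degrees of a match.
- keyed_cage (a point): On the keyed peg's axis 46 mm above the ring: top of the straight part of the centring cage of six bent wires, 61 mm across, standing on the ring. From here it narrows to the peg 62 mm above the ring. It guides the cup's inside with 1 to 1.5 mm play all round. Same axes as the peg.
- plain_peg: The other peg, not to be used: a like stand and lean, but a bare peg with a rubber ball end (20 mm, top at z = 70 mm) and a rubber disc (40 mm across) at its origin, without cage or lugs. Same height and axes. The two stands may have changed places.
- tape_roll: Loose roll of masking tape lying flat, 96 mm across, 25 mm high; origin at the centre of its underside. Leave it alone.
- screw_tin: Loose open round tin with screws, 74 mm across, 34 mm high; origin at the centre of its underside. Leave it alone.
- glue_bottle: Loose standing glue bottle, 63 mm across, 188 mm tall; origin at the centre of its underside. Leave it alone.
Things that resemble listed ones, but are neither listed nor needed, are in the scene too. There is more than one size of the part that bears cup_center; the job needs the larger.

How it is judged:
By the outcome, as a careful person would: the job done as asked, in the order asked, and still so for the second after the job is handed in, with the robot touching nothing.
It also fails if it takes over 64 s, if anything falls off the work surface, if the arm or the gripper's body presses on something with over 40 N, if the wrist force passes 120 N, or if a joint passes its speed limit or range.

### The arm

A 6-joint arm with a two-finger parallel gripper is mounted at the origin on a cart in front of the work surface, level with it; the furniture and walls round the work are solid. World frame = base frame: x ahead of the robot, y to its left, z up, the work surface at z = 0. Lengths are in mm, angles in rad, forces in N, time in s.
With the tool pointing down it reaches from about 300 to 775 mm from the base axis. Payload 14.6 kg.
Tool frame: the origin (TCP) lies at the centre of the arm's flange, where the gripper is bolted on; the fingertips stand 199 mm ahead of it and the grasp point (between the pads) lies 180 mm ahead of it; z points along the fingers, y is the line along which they close (so a half turn about z gives the same grasp; the last joint's range is limited). The gripper opens to 94 mm and grips with 3 to 60 N. Pads are 16 mm wide; open, the fingers measure 119 mm over their backs; the gripper's body (75 mm by 177 mm) begins 78 mm behind the grasp point.
Start: joints at [-1.251, 0.3, 1.521, -0, 1.321, -0.067], TCP at [207.468, -509.36, 404.646] pointing down, gripper open.
Joint ranges: [-3.03, 3.03], [-0.79, 2.21], [0.23, 2.52], [-1.04, 4.18], [0, 3.07], [-2.55, 2.55]. Speed limits (rad/s): [2.22, 2.22, 2.57, 3.14, 3.14, 3.14].

### API

Orientations are given as [roll, pitch, yaw] about the fixed x, y, z axes, in that order (R = Rz(yaw) Ry(pitch) Rx(roll)).
In Python, from cell import manip, optics, workorder gives the robot as it stands.
- The arm moves only by the tool step_arm, never from a script. Its argument "increments" is a list that holds one entry, the list of rows, each a list of 7 numbers: the turn, a rotation vector about the tool's x, y, z as a fraction of full scale, then the shift along the tool's x, y, z as a fraction of full scale, then the closure, from -1 (fully open) to 1 (shut). In form: [[[wx, wy, wz, tx, ty, tz, fingers], ...]]. A call has 1 to 5 rows; each row shifts and turns the commanded pose from where the row before left it, along the tool's axes as they then stand; what a row does not reach is not made up. Full scale, the value 1, is 40 mm for a shift and 45 degrees for a turn. A row lasts 1/10 s, in which the tool goes at most 50 mm and 8.59 degrees, less where a joint would pass 70% of its speed; a pose out of reach is approached as far as the arm can. A call with a number of a shift or a turn outside -1 to 1 is refused whole. A call with a gripper value outside its range is refused whole. The fingers move at their own pace and stop on an object; "newtons" is the grip in N (left out, the last holds). Time passes only in rows, so rows that do not move let the fingers close. It gives the time, the measured TCP pose, the force, the opening and the grip force at its end, in the units of the state.
- manip.read_state(): the state, without advancing time (a new reading comes with each control period).
- optics.camera(name): name is "scene" or "top" or "wrist"; returns a dict with "frame" (480x640x3 uint8, red, green, blue), "range_z" (480x640 float32, mm along the optical axis (not along the pixel's ray), 0 where there is no reading), "mtx" (3x3 intrinsics, pixels), "cam_to_world" (4x4, takes a point from camera to world coordinates). Camera axes: x right, y down, z forward; pixel columns grow to the right and rows downward; lengths in mm; the calibration is good to about 2 mm. A picture is of the moment at which its call begins.
- workorder.sign_off(): hands the job in; it is judged then, once.
The state is a dict: "clock": time; "joints": joint angles; "qd": joint speeds; "effort": joint torques, N m; "eef_pos": TCP position; "eef_rot": TCP orientation; "wrist_force": force on the tool from outside, world axes, zero at the start; "moment": the same for the moment, N m; "finger_gap": finger opening in mm; "finger_force": force on a finger pad.
Only numpy, scipy, OpenCV 4.12 (cv2) and the standard library are available. Lean on these libraries where they do the work, as an engineer would, in place of code of your own. Each camera call takes 0.05 s, during which the arm holds its last target. There are 200 camera calls.

## Working session

There is one attempt and no reset: what is moved stays moved. The work goes in short steps, Python scripts to look and compute and a tool call to move; the robot and the scene stay as the last step left them, time stands still between calls to the robot, and variables do not carry over. Pictures are saved under pics/ and viewed, at most 10 in all, crops included, and the job is handed in when it is done.

Besides the shell and the picture viewer there is one more tool, called after "Emit:" as a command line: name --argument value ..., lists and objects as JSON in quotes. step_arm: Moves the arm, as the interface text tells. Its arguments: {"type":"object","properties":{"increments":{"type":"array","items":{"type":"array","items":{"type":"array","items":{"type":"number"}}}},"newtons":{"type":"number"}},"required":["increments"]}

```bash
mkdir -p pics; ls
cat > h.py <<'E'
import numpy as np, cv2
from scipy.spatial.transform import Rotation as R
from cell import manip, optics, workorder
def shot(n,f):
    c=optics.camera(n); np.savez(f,**{k:np.asarray(v) for k,v in c.items()}); cv2.imwrite('pics/'+f+'.png',c['frame'][:,:,::-1]); return c
def P(c,u,v,z=None):
    "pixel -> world by depth"
    K=np.asarray(c['mtx']);T=np.asarray(c['cam_to_world']);d=float(c['range_z'][int(v),int(u)]) if z is None else z
    p=np.array([(u-K[0,2])/K[0,0]*d,(v-K[1,2])/K[1,1]*d,d,1]);return (T@p)[:3]
def cloud(c):
    K=np.asarray(c['mtx']);T=np.asarray(c['cam_to_world']);d=c['range_z'].astype(float);v,u=np.mgrid[:480,:640]
    p=np.stack([(u-K[0,2])/K[0,0]*d,(v-K[1,2])/K[1,1]*d,d],-1);return p@T[:3,:3].T+T[:3,3]
def proj(c,p):
    K=np.asarray(c['mtx']);T=np.asarray(c['cam_to_world']);q=T[:3,:3].T@(np.asarray(p,float)-T[:3,3]);q=K@q;return q[:2]/q[2]
E
python3 - <<'E'
from h import *
a=shot('scene','s0');b=shot('top','t0')
for c in(a,b): print(np.round(c['cam_to_world'],3).tolist(),np.asarray(c['mtx'])[0,0])
print(manip.read_state())
E
```

```text
pics
[[-0.754, -0.389, 0.529, -72.018], [-0.657, 0.446, -0.608, 755.763], [0.001, -0.806, -0.592, 861.882], [0.0, 0.0, 0.0, 1.0]] 601.4646918639195
[[0.012, -0.981, 0.192, 448.026], [-1.0, -0.016, -0.018, -10.796], [0.02, -0.192, -0.981, 961.019], [0.0, 0.0, 0.0, 1.0]] 434.6903847985842
{'clock': 0.1, 'joints': array([-1.25060196e+00,  3.00394924e-01,  1.52151065e+00, -1.31735662e-05,
        1.32067938e+00, -6.66107429e-02]), 'qd': array([ 0.00120607, -0.00090571, -0.00423045,  0.00028164,  0.00083259,
        0.00062735]), 'effort': array([ 1.35313123e-03, -5.32639360e+01, -3.53284621e+01,  7.08897924e-02,
        2.34468776e-02, -4.79584628e-05]), 'eef_pos': array([ 207.45895969, -509.34098922,  404.15780698]), 'eef_rot': array([-3.14060171e+00, -5.33163610e-05,  3.86808355e-01]), 'wrist_force': array([-0.59647236,  0.57351953, -0.09129096]), 'moment': array([0.06126656, 0.01324821, 0.0159922 ]), 'finger_force': 0.0, 'finger_gap': 93.77066631210296}
```

View pics/s0.png

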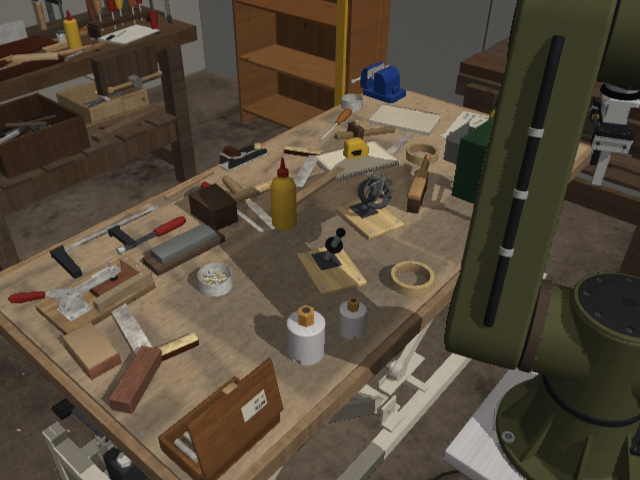

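View pics/t0.png

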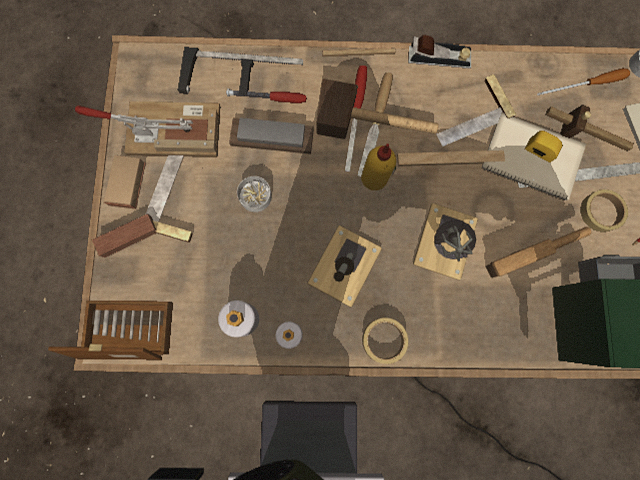

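The candidates for the cup are the large one (scene 306,335; top 237,319) and a smaller one (scene 352,318; top 288,335). The larger fits. The pegs are the caged one (scene 375,192; top 455,240), which is the keyed peg, and the ball-ended one (scene 333,245; top 345,262), which is the plain peg. I'll measure both and make one enlarged crop.

Run:
```python
from h import *
a=dict(np.load('s0.npz'));b=dict(np.load('t0.npz'))
for n,c,(u0,u1,v0,v1) in(('top',b,(205,270,290,350)),('scene',a,(275,332,290,370))):
    X=cloud(c)[v0:v1,u0:u1].reshape(-1,3)
    for lo,hi in((74,86),(101,113)):
        q=X[(X[:,2]>lo)&(X[:,2]<hi)]
        if len(q)<6: print(n,lo,len(q));continue
        (ctr,r)=cv2.minEnclosingCircle(q[:,:2].astype(np.float32)); print(n,lo,len(q),np.round(np.median(q,0),1),np.round(ctr,1),round(r,1))
for n,c,(u0,u1,v0,v1) in(('top',b,(410,485,200,285)),('scene',a,(332,412,165,240))):
    X=cloud(c)[v0:v1,u0:u1].reshape(-1,3);X=X[(X[:,0]<900)]
    print(n,'max z',np.sort(X[:,2])[-5:],X[np.argsort(X[:,2])[-8:]].mean(0))
    f=X[(X[:,2]>5)&(X[:,2]<28)]; print('foot',np.histogram(X[:,2],range(0,160,8))[0]); 
    if len(f)>5: print(cv2.minAreaRect(f[:,:2].astype(np.float32)),np.median(f[:,2]))
ims=[cv2.resize(b['frame'][190:290,390:510],(400,333),interpolation=2),cv2.resize(a['frame'][160:245,325,None] if 0 else a['frame'][160:245,325:427],(400,333),interpolation=2),cv2.resize(b['frame'][285:360,205:315],(400,267),interpolation=2),cv2.resize(a['frame'][285:375,270:380],(400,267),interpolation=2)]
cv2.imwrite('pics/crop1.png',np.vstack([np.hstack(ims[:2]),np.hstack(ims[2:])])[:,:,::-1])
```

```text
top 74 831 [464.1 141.7  79. ] [464.3 144.9] 36.3
top 101 189 [465.  144.6 107. ] [464.1 144.7] 15.4
scene 74 637 [453.6 156.6  78.6] [463.5 146.3] 37.3
scene 101 167 [461.9 147.7 106.5] [464.2 145.9] 16.6
top max z [961.01949871 961.01949871 961.01949871 961.01949871 961.01949871] [448.0260082  -10.7955841  961.01949871]
foot [ 503 2009   72   10    8    7    6   12  111   86  177  149  200   57
   38   43   69  110   18]
((644.1008911132812, -303.5647277832031), (110.46336364746094, 151.41188049316406), 71.68600463867188) 11.300349987429513
scene max z [861.88196675 861.88196675 861.88196675 861.88196675 861.88196675] [-72.01816499 755.76301849 861.88196675]
foot [ 825 1529  126   27   16   10   28   37  111  110  121  104  101   57
   59   53   68  102   20]
((693.296875, -375.3761901855469), (193.2068328857422, 355.0519714355469), 45.630035400390625) 11.342896893185184
```

View pics/crop1.png

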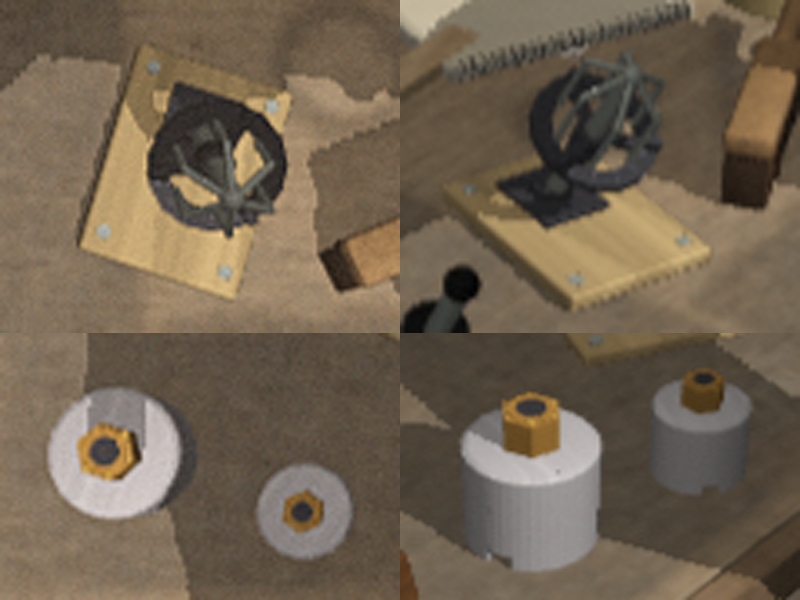

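The large cup (crop lower-left, scene slot at about 298,360) and the caged peg are confirmed. Next is the peg's axis and the wrist camera's mounting.

```bash
cat >> h.py <<'E'
def tool():
    s=manip.read_state(); return np.array(s['eef_pos']),R.from_euler('xyz',s['eef_rot']),s
def plane(X,t=3,n=500):
    rng=np.random.default_rng(0);best=None
    for _ in range(n):
        p=X[rng.choice(len(X),3,False)];m=np.cross(p[1]-p[0],p[2]-p[0]);l=np.linalg.norm(m)
        if l<50: continue
        m/=l; k=abs((X-p[0])@m)<t
        if best is None or k.sum()>best.sum(): best=k
    for _ in range(3):
        c=X[best].mean(0);m=np.linalg.svd(X[best]-c)[2][2];best=abs((X-c)@m)<t
    return c,m*np.sign(m[2]),best
E
python3 - <<'E'
from h import *
a=dict(np.load('s0.npz'));b=dict(np.load('t0.npz'))
L=[]
for n,c,(u0,u1,v0,v1) in(('top',b,(428,480,212,265)),('scene',a,(350,412,165,225))):
    X=cloud(c)[v0:v1,u0:u1].reshape(-1,3)
    x=X[(X[:,2]>55)&(X[:,2]<118)&(X[:,0]<900)];L.append(x)
    ctr,m,k=plane(x,2.5);print(n,len(x),k.sum(),ctr,m,'tilt',np.degrees(np.arccos(m[2])),'az',np.degrees(np.arctan2(m[1],m[0])))
    q=x[k]; e1=np.cross(m,[0,0,1.]);e1/=np.linalg.norm(e1);e2=np.cross(m,e1)
    uv=np.c_[(q-ctr)@e1,(q-ctr)@e2];cc,r=cv2.minEnclosingCircle(uv.astype(np.float32));print('centre',ctr+cc[0]*e1+cc[1]*e2,r)
    t=X[(X[:,2]>132)&(X[:,2]<170)&(X[:,0]<900)]; print('tip',t[np.argsort(t[:,2])[-6:]].mean(0))
w=shot('wrist','w0');p,r,s=tool();T=w['cam_to_world'];Tt=np.eye(4);Tt[:3,:3]=r.as_matrix();Tt[:3,3]=p
print(np.round(np.linalg.inv(Tt)@T,3).tolist(),w['mtx'][0][0])
E
```

```text
top 822 540 [ 635.20494274 -297.10793933   86.83505088] [-0.48026794  0.15168438  0.86390657] tilt 30.241916951405 az 162.4721733185948
centre [ 630.40288528 -299.41860493   84.57116907] 42.52572250366211
tip [ 601.10721871 -288.28694226  146.87169665]
scene 666 268 [ 629.62207472 -291.76586435   82.38492479] [-0.480445    0.15413189  0.86337475] tilt 30.30236168961344 az 162.21320391057952
centre [ 629.56511411 -298.19605091   83.50116123] 43.79536819458008
tip [ 597.84784577 -288.65605619  145.50011598]
[[-0.0, -0.96, -0.282, 81.648], [1.0, -0.0, 0.0, 0.375], [-0.0, -0.282, 0.96, 20.242], [0.0, 0.0, 0.0, 1.0]] 395.9571905074404
```

```bash
cat >> h.py <<'E'
O=np.array([629.9,-298.8,84.5]);n=np.array([-np.sin(np.radians(30))*np.cos(np.radians(17.7)),np.sin(np.radians(30))*np.sin(np.radians(17.7)),np.cos(np.radians(30))])
def go(p,Rt,order='shift first'):
    p0,r0,s=tool();d=np.asarray(p)-p0;w=(r0.inv()*Rt).as_rotvec()
    print('clock',s['clock'],'shift now-axes/40',np.round(r0.inv().apply(d)/40,3),'shift target-axes/40',np.round(Rt.inv().apply(d)/40,3),'rot/45',np.round(np.degrees(w)/45,3),'deg',round(np.degrees(np.linalg.norm(w)),1))
def frame(zdir,ydir):
    z=zdir/np.linalg.norm(zdir);y=ydir-z*(ydir@z);y/=np.linalg.norm(y);return R.from_matrix(np.c_[np.cross(y,z),y,z])
E
python3 - <<'E'
from h import *
p,r,s=tool();go(O+330*n,frame(-n,r.as_matrix()[:,1]))
E
```

```text
clock 0.15 shift now-axes/40 [ 8.6   -3.535  0.852] shift target-axes/40 [ 7.517 -4.717  2.903] rot/45 [-0.41   0.526  0.087] deg 30.3
```

Emit:
step_arm --increments '[[[0,0,0,0.86,-0.354,0.085,-1],[0,0,0,0.86,-0.354,0.085,-1],[0,0,0,0.86,-0.354,0.085,-1],[0,0,0,0.86,-0.354,0.085,-1],[0,0,0,0.86,-0.354,0.085,-1]]]'

```text
clock: 0.65
eef_pos: [340.9, -377.7, 387.4]
eef_rot: [-3.141, 0.0, 0.387]
wrist_force: [-0.5, 0.7, 0.1]
finger_gap: 93.9
finger_force: 0.0
```

Emit:
step_arm --increments '[[[0,0,0,0.86,-0.354,0.085,-1],[0,0,0,0.86,-0.354,0.085,-1],[0,0,0,0.86,-0.354,0.085,-1],[0,0,0,0.86,-0.354,0.085,-1],[0,0,0,0.86,-0.354,0.085,-1]]]'

```text
clock: 1.15
eef_pos: [473.6, -247.2, 370.4]
eef_rot: [-3.141, 0.0, 0.387]
wrist_force: [0.2, -0.9, 0.8]
finger_gap: 93.9
finger_force: 0.0
```

Emit:
step_arm --increments '[[[-0.103,0.132,0.022,0,0,0,-1],[-0.103,0.132,0.022,0,0,0,-1],[-0.103,0.132,0.022,0,0,0,-1],[-0.103,0.132,0.022,0,0,0,-1],[0,0,0,0,0,0,-1]]]'

```text
clock: 1.65
eef_pos: [472.4, -248.3, 370.5]
eef_rot: [2.812, -0.42, 0.386]
wrist_force: [-1.4, -0.1, -1.0]
finger_gap: 93.8
finger_force: 0.0
```

Run:
```python
from h import *
p,r,s=tool();go(O+330*n,frame(-n,r.as_matrix()[:,1]));print(s['joints'],p)
c=shot('wrist','w1');X=cloud(c).reshape(-1,3);d=X-O;h=d@n;rad=np.linalg.norm(d-np.outer(h,n),axis=1)
k=(abs(h)<8)&(rad<48)&(rad>24);ctr,m,kk=plane(X[k],1.5);print(ctr,m,k.sum(),kk.sum())
q=X[k][kk];print('h',(ctr-O)@n)
u,v=proj(c,O);u,v=int(u),int(v);print(u,v)
cv2.imwrite('pics/w1c.png',cv2.resize(c['frame'][max(v-90,0):v+90,u-110:u+110],(732,600),interpolation=cv2.INTER_CUBIC)[:,:,::-1])
```

```text
clock 1.65 shift now-axes/40 [0.003 0.008 0.009] shift target-axes/40 [0.003 0.008 0.009] rot/45 [ 0.004 -0.003  0.   ] deg 0.2
[-0.56994715  0.22745029  1.71915519  0.20313174  0.69212755  0.56204477] [ 472.35152968 -248.33214861  370.46503425]
[ 635.51829119 -298.38314071   87.66229874] [-0.474935    0.15632908  0.86602423] 3729 3144
h 0.1258357442237168
318 222
```

View pics/w1c.png

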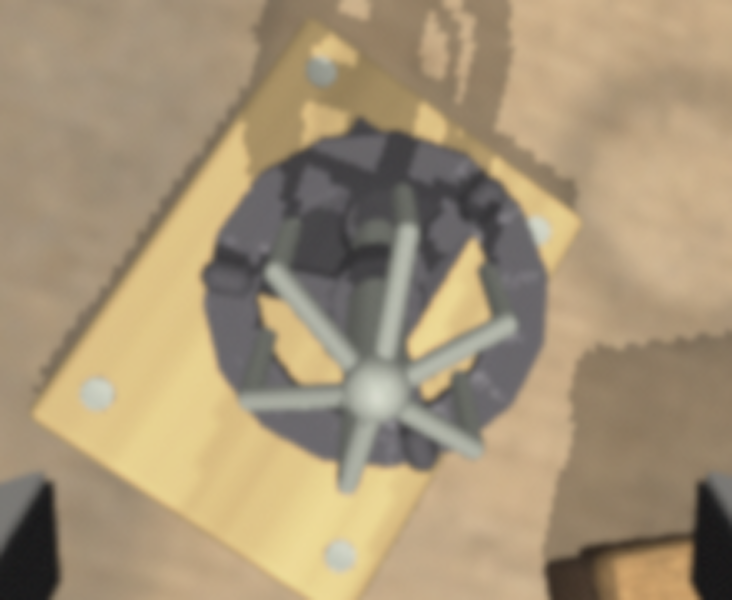

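The crop is centred on wrist pixel (318,222). It shows lugs on the ring at crop (225,275), (485,195) and (420,445), with the cage wires converging at (378,390). I'll get the lug angles from the depth image, and refine the ring centre with the same data.

```bash
cat >> h.py <<'E'
E1=np.array([1.,0,0]);E1-=n*(E1@n);E1/=np.linalg.norm(E1);E2=np.cross(n,E1)   # peg-plane axes; angle 0 = world x projected
E
python3 - <<'E'
from h import *
c=dict(np.load('w1.npz'));X=cloud(c).reshape(-1,3);d=X-O;h=d@n;a,b=d@E1,d@E2
k=(abs(h)<2)&(np.hypot(a,b)<46)&(np.hypot(a,b)>24)
# outer edge per angle -> circle fit
th=np.degrees(np.arctan2(b,a));rad=np.hypot(a,b);pts=[]
for t in range(-180,180,8):
    j=k&(th>=t)&(th<t+8)
    if j.sum()>8:
        i=np.argsort(rad[j])[-3:];pts.append([a[j][i].mean(),b[j][i].mean()])
pts=np.array(pts);A=np.c_[2*pts,np.ones(len(pts))];s=np.linalg.lstsq(A,(pts**2).sum(1),rcond=None)[0];r=np.sqrt(s[2]+s[0]**2+s[1]**2);print('ring centre off',s[:2],'r',r,len(pts))
a2,b2=a-s[0],b-s[1];rr=np.hypot(a2,b2);t2=np.degrees(np.arctan2(b2,a2))
j=(h>5.5)&(h<11)&(rr>33.5)&(rr<43)
print(np.c_[np.arange(-180,180,5),np.histogram(t2[j],np.arange(-180,185,5))[0]][np.histogram(t2[j],np.arange(-180,185,5))[0]>0].tolist())
# by pixel picks cast on lug top plane
K=c['mtx'];T=c['cam_to_world']
for u,v in((225,275),(485,195),(420,445)):
    U=318-110+u*220/732;V=222-90+v*180/600
    ray=T[:3,:3]@np.array([(U-K[0,2])/K[0,0],(V-K[1,2])/K[1,1],1]);Q=T[:3,3]+ray*(((O+8*n-T[:3,3])@n)/(ray@n));e=Q-O;print(np.hypot(e@E1-s[0],e@E2-s[1]),np.degrees(np.arctan2(e@E2-s[1],e@E1-s[0])))
E
```

```text
ring centre off [-0.01456831 -1.90173131] r 41.042515128449224 43
[[-155, 23], [-150, 39], [-145, 23], [-35, 20], [-30, 50], [-25, 42], [85, 33], [90, 50], [95, 21]]
36.830285221497746 90.79653988020975
37.99284414918592 -26.1289927387778
35.06592414902056 -146.49299111432072
```

Run:
```python
from h import *
a=dict(np.load('s0.npz'));b=dict(np.load('t0.npz'))
C=np.array([464.2,145.2])
K=a['mtx'];T=a['cam_to_world']
# dark slot pixels
g=a['frame'][345:366,285:330].astype(int).sum(2)//3;print(g[6:20:1,3:26])
for u,v in((297,359),(299,360),(301,361),(294,357)):
    ray=T[:3,:3]@np.array([(u-K[0,2])/K[0,0],(v-K[1,2])/K[1,1],1]);Q=T[:3,3]+ray*((5-T[2,3])/ray[2]);e=Q[:2]-C;print(u,v,np.hypot(*e),np.degrees(np.arctan2(e[1],e[0])))
# hex in top view: brass mask at z~107
X=cloud(b)[300:340,215:265].reshape(-1,3);f=b['frame'][300:340,215:265].reshape(-1,3).astype(int)
q=X[(X[:,2]>100)&(X[:,2]<112)&(f[:,0]-f[:,2]>40)]
hull=cv2.convexHull(q[:,:2].astype(np.float32))[:,0]
w=[np.ptp(hull@[np.cos(t),np.sin(t)]) for t in np.radians(range(180))]
w=np.array(w);w3=w.reshape(3,60).mean(0);print(np.round(w3[::4],1),w3.argmin())
R0=frame(np.array([0,0,-1.]),np.array([0,1.,0]));go([464,145,372],R0)
```

```text
[[ 74  77  79  82  83  90  96 100 109 106 119 119 121 127 126 133 137 135
  142 142 140 145 145]
 [ 73  77  79  83  84  90  97  99 108 107 119 118 120 128 127 135 137 136
  143 140 144 148 143]
 [ 73  78  81  82  84  88  97 100 109 107 116 118 121 127 127 132 137 133
  142 142 142 146 145]
 [ 73  79  81  83  85  88  97  98 109 109 115 118 120 129 128 133 135 132
  141 142 140 146 145]
 [ 70  77  81  82  86  87  96 100 108 108 116 119 120 129 128 131 137 134
  143 141 141 145 142]
 [ 64  78  81  82  86  86  91  98 109 107 117 118 122 129 127 134 137 135
  142 142 141 145 145]
 [ 60  72  81  81  83  87  87  98 109 108 117 119 121 129 127 133 137 135
  142 143 141 145 143]
 [ 84  67  79  82  84  92  81  93 109 108 116 118 120 129 127 133 136 136
  142 139 141 146 146]
 [ 99  90  71  79  84  98 120  81  89 100 116 118 121 128 128 132 135 134
  140 141 142 146 145]
 [102 101  92  95  84  99 139  88  68  78  88  94 105 127 128 133 136 134
  141 142 140 147 144]
 [101 104 104 104  96 105 125  99  88  68  63  67  84 126 129 135 136 135
  142 141 139 146 145]
 [101 102 104 105 104 106 107 102 100  90  66  63  78 124 128 135 135 135
  143 142 142 146 144]
 [104 104 103 102 102 101 101 100  99 100  89  66  79 124 128 133 136 134
  141 141 141 147 145]
 [103 104 102 101 100 100  99  99  99 100 100  91  92 121 123 133 135 136
  142 142 142 137 135]]
297 359 31.38580897897015 99.63576979715724
299 360 31.869207800674477 107.88567792339065
301 361 32.981261323835 115.7059006450318
294 357 31.02143882761519 85.50744979970172
[29.2 29.5 29.7 29.7 29.6 29.4 29.1 28.8 28.6 28.3 28.  27.9 28.1 28.5
 28.9] 43
clock 1.7 shift now-axes/40 [ 3.223 -9.149 -1.634] shift target-axes/40 [ 0.21   9.835 -0.038] rot/45 [ 0.842  0.427 -3.485] deg 162.5
```

The slot seen by the scene camera is at about 103°, and the hex flats are at 43° mod 60, so the two agree. Slots are at 103°, -17° and -137°; lugs are at -27.5°, 92.5° and -147.5° in the peg plane. I'll grip with tool y at -17° and finish with y at about -27.5°.

```bash
cat >> h.py <<'E'
def down(az): t=np.radians(az);return frame(np.array([0,0,-1.]),np.array([np.cos(t),np.sin(t),0]))
E
python3 - <<'E'
from h import *
go([464.2,145.2,385],down(-17))
E
```

```text
clock 1.7 shift now-axes/40 [ 3.36  -9.058 -1.914] shift target-axes/40 [ 9.35  -3.073 -0.363] rot/45 [ 0.618 -0.31  -1.191] deg 62.0
```

Emit:
step_arm --increments '[[[0,0,0,0.336,-0.906,-0.191,-1],[0,0,0,0.336,-0.906,-0.191,-1],[0,0,0,0.336,-0.906,-0.191,-1],[0,0,0,0.336,-0.906,-0.191,-1],[0,0,0,0.336,-0.906,-0.191,-1]]]'

```text
clock: 2.2
eef_pos: [468.4, -50.3, 377.8]
eef_rot: [2.814, -0.415, 0.385]
wrist_force: [-0.4, -0.1, 0.4]
finger_gap: 94.0
finger_force: 0.0
```

Emit:
step_arm --increments '[[[0,0,0,0.336,-0.906,-0.191,-1],[0,0,0,0.336,-0.906,-0.191,-1],[0,0,0,0.336,-0.906,-0.191,-1],[0,0,0,0.336,-0.906,-0.191,-1],[0,0,0,0.336,-0.906,-0.191,-1]]]'

```text
clock: 2.7
eef_pos: [464.4, 146.7, 384.9]
eef_rot: [2.811, -0.415, 0.385]
wrist_force: [-0.3, -0.4, -0.7]
finger_gap: 94.2
finger_force: 0.0
```

Emit:
step_arm --increments '[[[0.0773,-0.0388,-0.149,0,0,0,-1],[0.0773,-0.0388,-0.149,0,0,0,-1],[0.0773,-0.0388,-0.149,0,0,0,-1],[0.0773,-0.0388,-0.149,0,0,0,-1],[0.0773,-0.0388,-0.149,0,0,0,-1]]]'

```text
clock: 3.2
eef_pos: [464.6, 145.2, 384.7]
eef_rot: [2.979, -0.115, 0.937]
wrist_force: [-0.1, 0.3, 0.3]
finger_gap: 94.0
finger_force: 0.0
```

Emit:
step_arm --increments '[[[0.0773,-0.0388,-0.149,0,0,0,-1],[0.0773,-0.0388,-0.149,0,0,0,-1],[0.0773,-0.0388,-0.149,0,0,0,-1],[0,0,0,0,0,0,-1],[0,0,0,0,0,0,-1]]]'

```text
clock: 3.7
eef_pos: [464.7, 145.2, 384.5]
eef_rot: [3.139, 0.002, 1.271]
wrist_force: [0.1, 0.2, 0.4]
finger_gap: 94.3
finger_force: 0.0
```

Run:
```python
from h import *
c=shot('wrist','w2');X=cloud(c).reshape(-1,3);f=c['frame'].reshape(-1,3).astype(int)
near=np.hypot(X[:,0]-464,X[:,1]-145)<50
for lo,hi in((76,85),(102,112)):
    q=X[near&(X[:,2]>lo)&(X[:,2]<hi)];ctr,r=cv2.minEnclosingCircle(q[:,:2].astype(np.float32));print(lo,len(q),np.median(q[:,2]),ctr,r)
hull=cv2.convexHull(q[:,:2].astype(np.float32))[:,0]
w=np.array([np.ptp(hull@[np.cos(t),np.sin(t)]) for t in np.radians(range(180))]).reshape(3,60).mean(0);print(np.round(w[::4],1),w.argmin())
# fit via 6-fold phase on brass image edges
t=np.degrees(np.arctan2(q[:,1]-ctr[1],q[:,0]-ctr[0]));r=np.hypot(q[:,1]-ctr[1],q[:,0]-ctr[0]);prof=[np.percentile(r[(np.mod(t-a+30,60)<4)],97) for a in range(0,60,3)];print(np.round(prof,1))
m=((f[:,0]-f[:,2]>40)).reshape(480,640)
go([464.2,145.2,273],down(-17));print(tool()[2]['joints'])
u,v=map(int,proj(c,[464,145,90]));cv2.imwrite('pics/w2c.png',cv2.resize(c['frame'][v-120:min(480,v+120),u-150:u+150],(750,600),interpolation=2)[:,:,::-1])
```

```text
76 5184 79.64079603852704 (464.5966796875, 143.69688415527344) 36.23667526245117
102 1429 107.51194827336877 (464.5404357910156, 143.6693572998047) 16.069683074951172
[31.1 31.6 31.8 31.9 31.9 31.7 31.3 30.8 30.2 29.4 28.6 28.4 29.2 29.9
 30.6] 43
[14.5 14.2 14.1 13.8 13.9 14.  14.  14.2 14.3 14.4 14.7 15.1 15.4 15.9
 15.9 15.4 15.2 14.8 14.6 14.5]
clock 3.75 shift now-axes/40 [ 1.000e-03 -2.000e-02  2.789e+00] shift target-axes/40 [-0.003 -0.011  2.789] rot/45 [ 0.004  0.002 -0.003] deg 0.3
[ 0.22802741  0.17716246  1.72132434 -0.00300555  1.24094148  0.52839925]
```

View pics/w2c.png

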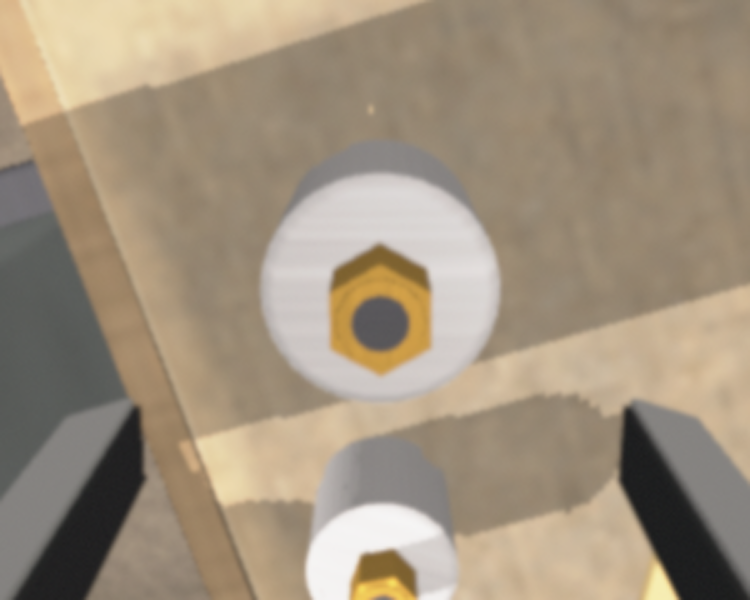

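The view shows the large cup's spigot at crop (380,320) with two flats facing the fingers. Wrist heights of 79.6 and 107.5 match the text. To keep the fingertips off the shoulder (80 mm) I'll grip with the TCP at about z 283, which puts the tips at 84.

Emit:
step_arm --increments '[[[0,0,0,-0.02,0,0.8,-1],[0,0,0,0,0,0.8,-1],[0,0,0,0,0,0.6,-1],[0,0,0,0,0,0.34,-1],[0,0,0,0,0,0,-1]]]'

```text
clock: 4.25
eef_pos: [464.3, 144.2, 281.5]
eef_rot: [3.141, 0.002, 1.273]
wrist_force: [-0.3, -0.4, 0.2]
finger_gap: 94.1
finger_force: 0.0
```

Emit:
step_arm --increments '[[[0,0,0,0,0,0,1],[0,0,0,0,0,0,1],[0,0,0,0,0,0,1],[0,0,0,0,0,0,1],[0,0,0,0,0,0,1]]]' --newtons 25

```text
clock: 4.75
eef_pos: [464.6, 144.3, 283.3]
eef_rot: [3.138, 0.0, 1.275]
wrist_force: [0.4, -0.2, -0.5]
finger_gap: 57.4
finger_force: 0.0
```

Emit:
step_arm --increments '[[[0,0,0,0,0,0,1],[0,0,0,0,0,0,1],[0,0,0,0,0,0,1],[0,0,0,0,0,0,1],[0,0,0,0,0,0,1]]]'

```text
clock: 5.25
eef_pos: [464.6, 144.3, 283.0]
eef_rot: [3.139, 0.001, 1.275]
wrist_force: [-0.3, 0.1, -0.9]
finger_gap: 28.0
finger_force: 25.0
```

Gripped on the flats (gap 28.0). Now I'll lift and look.

Emit:
step_arm --increments '[[[0,0,0,0,0,-0.3,1],[0,0,0,0,0,-0.8,1],[0,0,0,0,0,-1,1],[0,0,0,0,0,-0.9,1],[0,0,0,0,0,0,1]]]' --newtons 40

```text
clock: 5.75
eef_pos: [464.4, 144.5, 408.3]
eef_rot: [3.132, -0.003, 1.275]
wrist_force: [-0.1, -0.1, -2.2]
finger_gap: 27.8
finger_force: 40.0
```

```bash
cat >> h.py <<'E'
def incup(c):
    "cup shoulder centre & normal in tool frame, from wrist depth"
    p,r,s=tool();X=r.inv().apply(cloud(c).reshape(-1,3)-p)
    q=X[(np.hypot(X[:,0],X[:,1])<45)&(X[:,2]>195)&(X[:,2]<212)]
    ctr,m,k=plane(q,1.5);q=q[k];cc,rad=cv2.minEnclosingCircle(q[:,:2].astype(np.float32));print('in hand: shoulder',np.round(cc,2),round(rad,2),'z',np.round(np.median(q[:,2]),2),'normal',np.round(m,3),len(q))
E
python3 - <<'E'
from h import *
c=shot('wrist','w3');incup(c);s=tool()[2];print(s['finger_gap'],s['wrist_force'],s['moment'])
Oc=O-1.2*E2
t=np.radians(-27.5);y=E1*np.cos(t)+E2*np.sin(t);go(Oc+(283+110)*n,frame(-n,y));print(Oc+393*n)
E
```

```text
in hand: shoulder [0.7  0.28] 35.69 z 200.26 normal [0.002 0.001 1.   ] 5836
27.498834646013076 [-0.12355883 -0.67548974 -2.28148819] [-0.05047429  0.03016614 -0.01256676]
clock 5.8 shift now-axes/40 [-9.354  2.295 -0.491] shift target-axes/40 [-8.955  3.496  0.781] rot/45 [-0.658  0.035  0.173] deg 30.7
[ 442.70201893 -240.23943285  425.05545196]
```

Emit:
step_arm --increments '[[[0,0,0,-0.935,0.23,-0.45,1],[0,0,0,-0.935,0.23,-0.45,1],[0,0,0,-0.935,0.23,-0.45,1],[0,0,0,-0.935,0.23,-0.45,1],[0,0,0,-0.935,0.23,-0.45,1]]]'

```text
clock: 6.3
eef_pos: [453.1, -49.2, 492.9]
eef_rot: [3.141, 0.001, 1.275]
wrist_force: [0.7, -0.8, -2.0]
finger_gap: 27.9
finger_force: 40.0
```

Emit:
step_arm --increments '[[[0,0,0,-0.935,0.23,0.35,1],[0,0,0,-0.935,0.23,0.35,1],[0,0,0,-0.935,0.23,0.35,1],[0,0,0,-0.935,0.23,0.35,1],[0,0,0,-0.935,0.23,0.35,1]]]'

```text
clock: 6.8
eef_pos: [442.6, -241.6, 421.7]
eef_rot: [3.141, -0.0, 1.275]
wrist_force: [0.9, -0.4, -3.3]
finger_gap: 27.6
finger_force: 40.0
```

Emit:
step_arm --increments '[[[-0.1645,0.009,0.043,0,0,0,1],[-0.1645,0.009,0.043,0,0,0,1],[-0.1645,0.009,0.043,0,0,0,1],[-0.1645,0.009,0.043,0,0,0,1],[0,0,0,0,0,0,1]]]'

```text
clock: 7.3
eef_pos: [442.8, -240.0, 422.3]
eef_rot: [2.625, -0.062, 1.152]
wrist_force: [-0.0, -0.1, -3.1]
finger_gap: 27.7
finger_force: 40.0
```

Run:
```python
from h import *
c=shot('wrist','w4');incup(c);a=shot('scene','s4')
p,r,s=tool();print(p,s['joints'])
Oc=O-1.2*E2
t=np.radians(-27.5);y=E1*np.cos(t)+E2*np.sin(t);go(Oc+(283+110)*n,frame(-n,y))
v=np.hstack([cv2.resize(a['frame'][120:260,300:450],(400,373),interpolation=2),cv2.resize(c['frame'],(400,300))[:300]]) if 0 else None
A=cv2.resize(a['frame'][110:260,300:460],(400,375),interpolation=2);B=cv2.resize(c['frame'],(400,300));B=np.vstack([B,np.zeros((75,400,3),np.uint8)]);cv2.imwrite('pics/m4.png',np.hstack([A,B])[:,:,::-1])
```

```text
in hand: shoulder [0.18 0.69] 35.66 z 203.11 normal [0.003 0.001 1.   ] 5829
[ 442.98830928 -239.99764584  422.70244708] [-0.58845088  0.11144755  1.72720339  0.18711465  0.81390202 -0.25015429]
clock 7.4 shift now-axes/40 [-0.005  0.025 -0.054] shift target-axes/40 [-0.005  0.026 -0.053] rot/45 [-0.011  0.002  0.004] deg 0.5
```

View pics/m4.png

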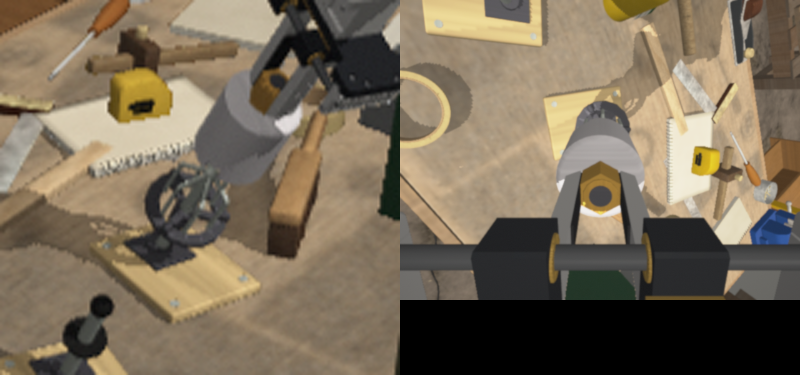

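The cup is over the cage and aligned, with the mouth facing the cage at left-panel (205,165). I'll advance along the axis while watching force.

Emit:
step_arm --increments '[[[-0.011,0.002,0.004,0,0.025,0.3,1],[0,0,0,0,0,0.4,1],[0,0,0,0,0,0.4,1],[0,0,0,0,0,0.3,1],[0,0,0,0,0,0,1]]]'

```text
clock: 7.9
eef_pos: [471.3, -249.1, 373.3]
eef_rot: [2.621, -0.064, 1.151]
wrist_force: [0.8, 0.1, -1.1]
finger_gap: 27.6
finger_force: 40.0
```

```bash
cat >> h.py <<'E'
def st(ang=-27.5):
    q=np.array([(tool()[0],manip.read_state()['wrist_force']) for _ in range(1)]);p,r,s=tool();d=p-O+0.0*E2;f=np.array(s['wrist_force'])
    y=r.as_matrix()[:,1];print('t',s['clock'],'TCP off E1,E2',np.round([d@E1,d@E2],2),'rim h',round(d@n-283,2),'y ang',round(np.degrees(np.arctan2(y@E2,y@E1)),2),'tiltdeg',round(np.degrees(np.arccos(-r.as_matrix()[:,2]@n)),2),'F tool',np.round(r.inv().apply(f),1),'M',np.round(r.inv().apply(s['moment']),2),'gap',round(s['finger_gap'],1))
E
python3 -c "
from h import *
st();c=shot('wrist','w5');incup(c)"
```

```text
t 7.9 TCP off E1,E2 [ 0.12 -1.01] rim h 50.25 y ang -27.56 tiltdeg 0.05 F tool [0.3 0.  1.4] M [ 0.36 -0.11 -0.02] gap 27.6
in hand: shoulder [ 0.05 -1.33] 35.67 z 204.16 normal [ 0.005 -0.005  1.   ] 5853
```

Emit:
step_arm --increments '[[[0,0,0,0,0,0.1,1],[0,0,0,0,0,0.1,1],[0,0,0,0,0,0.1,1],[0,0,0,0,0,0.1,1],[0,0,0,0,0,0,1]]]'

```text
clock: 8.45
eef_pos: [478.5, -251.6, 361.2]
eef_rot: [2.617, -0.064, 1.151]
wrist_force: [-0.2, -0.3, -1.4]
finger_gap: 27.8
finger_force: 40.0
```

```bash
python3 -c "
from h import *
st()"
```

```text
t 8.45 TCP off E1,E2 [ 0.64 -1.31] rim h 35.92 y ang -27.56 tiltdeg 0.25 F tool [-0.5 -0.7  1.2] M [ 0.43 -0.05  0.02] gap 27.8
```

Emit:
step_arm --increments '[[[0,0,0,0,0,0.12,1],[0,0,0,0,0,0.12,1],[0,0,0,0,0,0.12,1],[0,0,0,0,0,0.12,1],[0,0,0,0,0,0,1]]]'

```text
clock: 8.95
eef_pos: [487.8, -254.5, 344.3]
eef_rot: [2.618, -0.064, 1.151]
wrist_force: [-0.4, -0.5, -1.6]
finger_gap: 27.4
finger_force: 40.0
```

```bash
python3 -c "
from h import *
st()"
```

```text
t 8.95 TCP off E1,E2 [ 0.64 -1.29] rim h 16.42 y ang -27.57 tiltdeg 0.23 F tool [-0.7 -0.9  1.3] M [ 0.42 -0.04  0.  ] gap 27.4
```

Emit:
step_arm --increments '[[[0,0,0,0,0,0.06,1],[0,0,0,0,0,0.05,1],[0,0,0,0,0,0.05,1],[0,0,0,0,0,0.05,1],[0,0,0,0,0,0,1]]]'

```text
clock: 9.45
eef_pos: [491.7, -255.8, 337.6]
eef_rot: [2.617, -0.064, 1.151]
wrist_force: [-0.6, -0.2, -2.7]
finger_gap: 27.6
finger_force: 40.0
```

```bash
python3 -c "
from h import *
st()"
```

```text
t 9.45 TCP off E1,E2 [ 0.81 -1.41] rim h 8.57 y ang -27.57 tiltdeg 0.27 F tool [-0.6 -1.7  2.1] M [ 0.36 -0.06 -0.  ] gap 27.6
```

Free so far at h≈8.6, right at the lug tops. I'll go on gently.

Emit:
step_arm --increments '[[[0,0,0,0,0,0.04,1],[0,0,0,0,0,0.03,1],[0,0,0,0,0,0.03,1],[0,0,0,0,0,0,1]]]'

```text
clock: 9.85
eef_pos: [493.6, -256.4, 334.3]
eef_rot: [2.617, -0.064, 1.151]
wrist_force: [-0.2, -1.0, -1.8]
finger_gap: 28.1
finger_force: 40.0
```

```bash
python3 -c "
from h import *
st()"
```

```text
t 9.85 TCP off E1,E2 [ 0.86 -1.43] rim h 4.65 y ang -27.56 tiltdeg 0.28 F tool [-1.1 -0.7  1.6] M [ 0.39 -0.07 -0.02] gap 28.1
```

Emit:
step_arm --increments '[[[0,0,0,0,0,0.03,1],[0,0,0,0,0,0.03,1],[0,0,0,0,0,0.02,1],[0,0,0,0,0,0,1]]]'

```text
clock: 10.25
eef_pos: [495.2, -256.9, 331.5]
eef_rot: [2.617, -0.064, 1.151]
wrist_force: [-0.2, 0.4, -1.6]
finger_gap: 27.7
finger_force: 40.0
```

```bash
python3 -c "
from h import *
st()"
```

```text
t 10.25 TCP off E1,E2 [ 0.88 -1.44] rim h 1.48 y ang -27.56 tiltdeg 0.28 F tool [ 0.1 -1.1  1.2] M [ 0.41 -0.08  0.  ] gap 27.7
```

Emit:
step_arm --increments '[[[0,0,0,0,0,0.02,1],[0,0,0,0,0,0.02,1],[0,0,0,0,0,0,1]]]'

```text
clock: 10.55
eef_pos: [495.9, -257.1, 330.4]
eef_rot: [2.616, -0.064, 1.151]
wrist_force: [-1.7, 1.6, 0.6]
finger_gap: 27.6
finger_force: 40.0
```

```bash
python3 -c "
from h import *
st()"
```

```text
t 10.55 TCP off E1,E2 [ 1.   -1.42] rim h 0.12 y ang -27.56 tiltdeg 0.29 F tool [ 0.8 -1.6 -1.6] M [ 0.55 -0.1   0.07] gap 27.6
```

Contact starts at h≈0.1. I'll press slightly to confirm it is home.

Emit:
step_arm --increments '[[[0,0,0,0,0,0.02,1],[0,0,0,0,0,0.01,1],[0,0,0,0,0,0,1]]]'

```text
clock: 10.85
eef_pos: [496.2, -257.1, 330.3]
eef_rot: [2.616, -0.064, 1.151]
wrist_force: [-14.5, 7.9, 12.6]
finger_gap: 28.0
finger_force: 40.0
```

```bash
python3 -c "
from h import *
st();c=shot('wrist','w6');incup(c);a=shot('scene','s6')
X=cloud(a);
cv2.imwrite('pics/s6c.png',cv2.resize(a['frame'][140:240,325:458],(798,600),interpolation=2)[:,:,::-1])"
```

```text
t 10.85 TCP off E1,E2 [ 1.22 -1.42] rim h -0.1 y ang -27.54 tiltdeg 0.29 F tool [  2.1  -8.  -19.1] M [2.02 0.14 0.01] gap 28.0
in hand: shoulder [ 0.23 -0.41] 35.59 z 203.03 normal [-0.002 -0.006  1.   ] 5828
```

View pics/s6c.png

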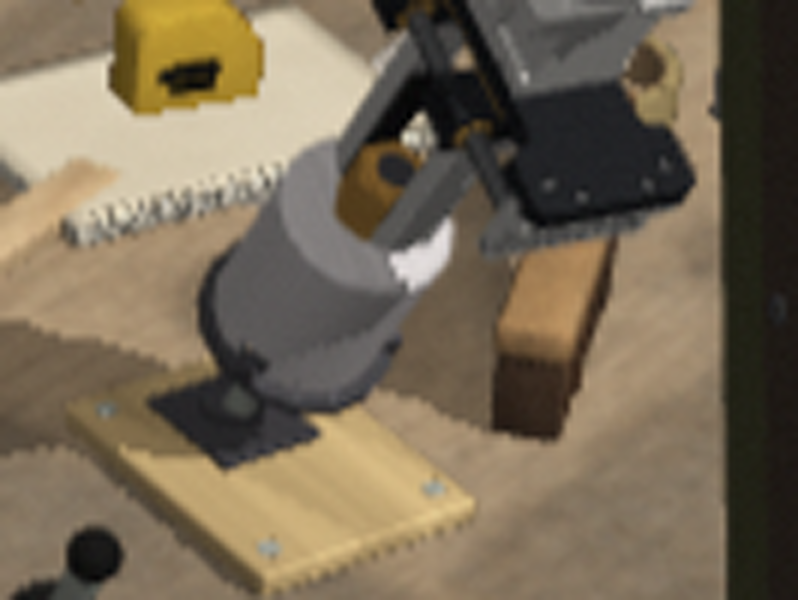

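The rim lies on the collar and a lug shows in its slot at crop (250,360). It is home, because force rises at h≈-0.1. I'll ease the press, open, and withdraw along the axis.

Emit:
step_arm --increments '[[[0,0,0,0,0,-0.025,1],[0,0,0,0,0,0,1],[0,0,0,0,0,0,-0.2],[0,0,0,0,0,0,-0.2],[0,0,0,0,0,0,-0.2]]]'

```text
clock: 11.45
eef_pos: [496.1, -257.2, 330.1]
eef_rot: [2.616, -0.064, 1.151]
wrist_force: [-0.7, -0.3, 0.0]
finger_gap: 48.3
finger_force: 0.0
```

Emit:
step_arm --increments '[[[0,0,0,0,0,0,-0.2],[0,0,0,0,0,0,-0.2],[0,0,0,0,0,0,-0.2],[0,0,0,0,0,0,-0.2],[0,0,0,0,0,0,-0.2]]]'

```text
clock: 11.95
eef_pos: [496.0, -257.2, 330.1]
eef_rot: [2.616, -0.064, 1.151]
wrist_force: [-0.7, -0.5, 0.4]
finger_gap: 56.3
finger_force: 0.0
```

```bash
python3 -c "
from h import *
st();c=shot('wrist','w7');incup(c)"
```

```text
t 11.95 TCP off E1,E2 [ 0.93 -1.44] rim h -0.19 y ang -27.56 tiltdeg 0.29 F tool [-0.8 -0.2 -0.6] M [ 0.2  -0.06  0.05] gap 56.3
in hand: shoulder [ 1.16 -2.97] 36.72 z 200.94 normal [-0.     0.043  0.999] 7957
```

Emit:
step_arm --increments '[[[0,0,0,0,0,-0.3,-0.2],[0,0,0,0,0,-0.6,-0.2],[0,0,0,0,0,-0.8,-0.2],[0,0,0,0,0,-0.8,-0.2],[0,0,0,0,0,0,-0.2]]]'

```text
clock: 12.5
eef_pos: [446.8, -241.3, 421.0]
eef_rot: [2.61, -0.063, 1.151]
wrist_force: [1.1, -0.9, -0.7]
finger_gap: 56.7
finger_force: 0.0
```

Run:
```python
from h import *
st();c=shot('wrist','w8');a=shot('scene','s8');b=shot('top','t8')
for nm,cc in(('wrist',c),('scene',a),('top',b)):
    X=cloud(cc).reshape(-1,3);d=X-O;h=d@n;rr=np.hypot(d@E1,d@E2)
    q=X[(h>72)&(h<90)&(rr<40)&(rr>17)]
    if len(q)<30: print(nm,len(q));continue
    ctr,m,k=plane(q,1.5);print(nm,len(q),k.sum(),'shoulder h',np.round((ctr-O)@n,2),'normal tilt',np.round(np.degrees([m@E1,m@E2]),2))
    j=q[k]-O;z,r=cv2.minEnclosingCircle(np.c_[j@E1,j@E2].astype(np.float32));print(z,r)
A=cv2.resize(a['frame'][140:240,325:458],(400,300),interpolation=2);B=cv2.resize(c['frame'],(400,300));C=cv2.resize(b['frame'][190:290,390:523],(400,300),interpolation=2)
cv2.imwrite('pics/m8.png',np.vstack([np.hstack([A,B]),np.hstack([C,np.zeros_like(C)])])[:,:,::-1])
```

```text
t 12.5 TCP off E1,E2 [ 1.57 -1.57] rim h 104.37 y ang -27.52 tiltdeg 0.68 F tool [-0.4  0.9  1.3] M [ 0.16 -0.02 -0.03] gap 56.7
wrist 4815 3885 shoulder h 82.17 normal tilt [-3.32  1.65]
(-3.732100009918213, 0.682888388633728) 35.810970306396484
scene 430 185 shoulder h 80.34 normal tilt [-4.76  2.28]
(-3.3767507076263428, 3.4585695266723633) 36.795291900634766
top 777 460 shoulder h 81.46 normal tilt [-2.85  1.44]
(-2.8537702560424805, 1.498856544494629) 35.989192962646484
```

View pics/m8.png

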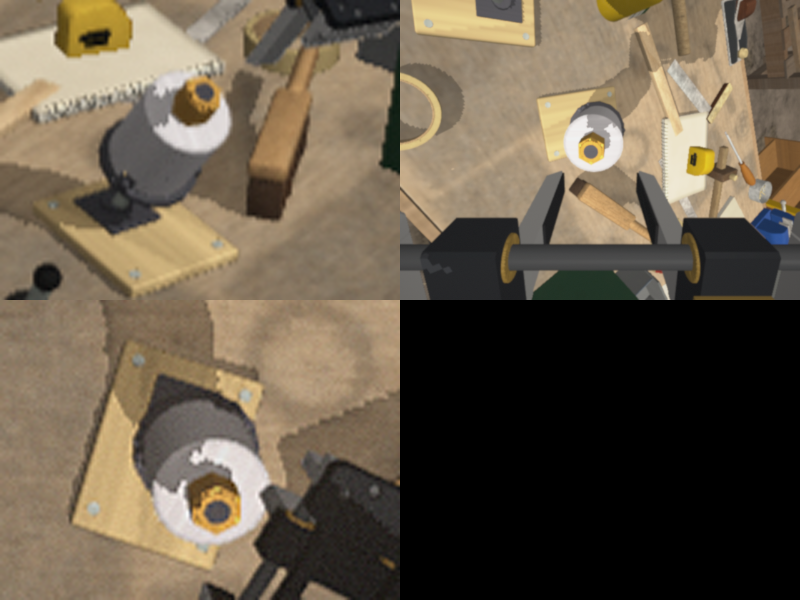

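The lugs are in the slots, but the cup tipped about 3.5° downhill within the cage play, so it is not flush. I released it about 1 mm uphill and eased off first. I'll regrip it, seat it flush against the cage's uphill wires, and release under light pressure.

Run:
```python
from h import *
t=np.radians(-27.5);y=E1*np.cos(t)+E2*np.sin(t);Rt=frame(-n,y);go(O+0.0*E1-1.5*E2+(283+4)*n,Rt)
dn=np.array([0,0,-1.]);dn=dn-n*(dn@n);dn/=np.linalg.norm(dn);print('downhill in tool axes',Rt.inv().apply(dn),'in E',dn@E1,dn@E2)
```

```text
clock 12.65 shift now-axes/40 [-0.012 -0.013  2.392] shift target-axes/40 [-1.200e-02 -1.000e-03  2.392e+00] rot/45 [ 0.006  0.    -0.001] deg 0.3
downhill in tool axes [-1.26554848e-01 -9.91959611e-01 -4.06369831e-17] in E -0.9383154467598556 0.3457804540049263
```

Emit:
step_arm --increments '[[[0.006,0,0,-0.012,0,0.8,-0.2],[0,0,0,0,0,0.8,-0.2],[0,0,0,0,0,0.6,-0.2],[0,0,0,0,0,0.19,-0.2],[0,0,0,0,0,0,-0.2]]]'

```text
clock: 13.15
eef_pos: [493.7, -256.8, 332.2]
eef_rot: [2.624, -0.064, 1.151]
wrist_force: [0.3, -0.3, 0.7]
finger_gap: 56.3
finger_force: 0.0
```

Emit:
step_arm --increments '[[[0,0,0,0,0,0,1],[0,0,0,0,0,0,1],[0,0,0,0,0,0,1],[0,0,0,0,0,0,1],[0,0,0,0,0,0,1]]]' --newtons 20

```text
clock: 13.65
eef_pos: [493.3, -256.8, 334.3]
eef_rot: [2.621, -0.064, 1.151]
wrist_force: [-3.9, 1.4, 3.2]
finger_gap: 27.9
finger_force: 20.0
```

```bash
python3 -c "
from h import *
st();c=shot('wrist','w9');incup(c)"
```

```text
t 13.65 TCP off E1,E2 [ 0.56 -1.77] rim h 4.73 y ang -27.56 tiltdeg 0.05 F tool [-0.1 -2.  -4.9] M [ 0.47 -0.09  0.04] gap 27.9
in hand: shoulder [ 0.92 -0.33] 35.56 z 207.66 normal [-0.003 -0.004  1.   ] 5946
```

Emit:
step_arm --increments '[[[0,0,0,-0.002,-0.02,0,1],[0,0,0,0,0,0,1]]]'

```text
clock: 13.9
eef_pos: [492.9, -256.6, 333.9]
eef_rot: [2.62, -0.064, 1.151]
wrist_force: [-2.7, 0.5, 4.9]
finger_gap: 27.9
finger_force: 20.0
```

```bash
python3 -c "
from h import *
st()"
```

```text
t 13.9 TCP off E1,E2 [-0.01 -1.55] rim h 4.64 y ang -27.56 tiltdeg 0.11 F tool [-0.3  0.2 -5.6] M [-0.22  0.13 -0.04] gap 27.9
```

Emit:
step_arm --increments '[[[0,0,0,-0.002,-0.015,0.01,1],[0,0,0,0,0,0,1]]]'

```text
clock: 14.1
eef_pos: [492.7, -256.5, 333.7]
eef_rot: [2.619, -0.064, 1.151]
wrist_force: [-4.4, 2.2, 8.9]
finger_gap: 27.7
finger_force: 20.0
```

```bash
python3 -c "
from h import *
st()"
```

```text
t 14.1 TCP off E1,E2 [-0.27 -1.42] rim h 4.59 y ang -27.55 tiltdeg 0.16 F tool [  0.8   0.2 -10.1] M [-0.26  0.26 -0.07] gap 27.7
```

Emit:
step_arm --increments '[[[0,0,0,-0.002,-0.02,0,1],[0,0,0,0,0,0,1]]]'

```text
clock: 14.3
eef_pos: [492.2, -256.4, 333.4]
eef_rot: [2.618, -0.063, 1.151]
wrist_force: [-0.7, 1.3, 8.1]
finger_gap: 27.6
finger_force: 20.0
```

```bash
python3 -c "
from h import *
st()"
```

```text
t 14.3 TCP off E1,E2 [-0.84 -1.23] rim h 4.62 y ang -27.55 tiltdeg 0.22 F tool [ 1.4  3.1 -7.5] M [-0.68  0.27 -0.06] gap 27.6
```

Emit:
step_arm --increments '[[[0,0,0,-0.002,-0.02,0,1],[0,0,0,0,0,0,1]]]'

```text
clock: 14.5
eef_pos: [491.5, -256.2, 333.0]
eef_rot: [2.618, -0.063, 1.151]
wrist_force: [0.4, 0.3, 8.0]
finger_gap: 27.6
finger_force: 20.0
```

```bash
python3 -c "
from h import *
st()"
```

```text
t 14.5 TCP off E1,E2 [-1.59 -0.97] rim h 4.61 y ang -27.55 tiltdeg 0.22 F tool [ 0.9  4.2 -6.8] M [-0.77  0.1   0.02] gap 27.6
```

Emit:
step_arm --increments '[[[0,0,0,-0.002,-0.02,0,1],[0,0,0,0,0,0,1]]]'

```text
clock: 14.7
eef_pos: [490.9, -256.0, 332.6]
eef_rot: [2.617, -0.063, 1.151]
wrist_force: [0.2, 0.2, 7.6]
finger_gap: 27.7
finger_force: 20.0
```

```bash
python3 -c "
from h import *
st()"
```

```text
t 14.7 TCP off E1,E2 [-2.3  -0.72] rim h 4.62 y ang -27.56 tiltdeg 0.24 F tool [ 0.8  3.9 -6.5] M [-0.85  0.16 -0.03] gap 27.7
```

Emit:
step_arm --increments '[[[0,0,0,-0.002,-0.01,0,1],[0,0,0,0,0,0,1]]]'

```text
clock: 14.9
eef_pos: [490.6, -255.9, 332.5]
eef_rot: [2.617, -0.063, 1.151]
wrist_force: [3.0, -0.3, 7.4]
finger_gap: 27.6
finger_force: 20.0
```

```bash
python3 -c "
from h import *
st();incup(shot('wrist','w10'))"
```

```text
t 14.9 TCP off E1,E2 [-2.55 -0.64] rim h 4.64 y ang -27.56 tiltdeg 0.27 F tool [ 1.4  6.2 -4.9] M [-1.22  0.27  0.01] gap 27.6
in hand: shoulder [0.83 0.  ] 35.54 z 207.66 normal [-0.004 -0.002  1.   ] 5967
```

Lateral force is now rising, so the cage is in contact. The shoulder is at h≈80.0, which is flush. I'll level the small tilt, relax the grip to 3 N, then open.

Emit:
step_arm --increments '[[[0.006,0,0,0,0.03,0.01,1],[0,0,0,0,0,0,1]]]'

```text
clock: 15.15
eef_pos: [491.7, -256.4, 333.1]
eef_rot: [2.622, -0.063, 1.151]
wrist_force: [-1.9, 2.8, 12.2]
finger_gap: 28.0
finger_force: 20.0
```

```bash
python3 -c "
from h import *
st()"
```

```text
t 15.15 TCP off E1,E2 [-1.37 -1.2 ] rim h 4.56 y ang -27.55 tiltdeg 0.03 F tool [  2.6   3.5 -11.9] M [-0.77  0.24 -0.04] gap 28.0
```

Emit:
step_arm --increments '[[[0,0,0,0,0,0,1],[0,0,0,0,0,0,1],[0,0,0,0,0,0,1]]]' --newtons 3

```text
clock: 15.45
eef_pos: [491.7, -256.4, 332.5]
eef_rot: [2.623, -0.063, 1.151]
wrist_force: [1.9, -0.5, 6.2]
finger_gap: 28.0
finger_force: 3.0
```

```bash
python3 -c "
from h import *
st();incup(shot('wrist','w11'))"
```

```text
t 15.45 TCP off E1,E2 [-1.68 -1.14] rim h 4.1 y ang -27.55 tiltdeg 0.06 F tool [ 0.8  4.7 -4.4] M [-0.77  0.13 -0.05] gap 28.0
in hand: shoulder [ 1.18 -0.14] 35.72 z 207.07 normal [-0.003  0.005  1.   ] 5955
```

Now open just a little and check whether it stays flush.

Emit:
step_arm --increments '[[[0,0,0,0,0,0,0.3],[0,0,0,0,0,0,0.3],[0,0,0,0,0,0,0.3]]]'

```text
clock: 15.8
eef_pos: [491.2, -256.2, 331.1]
eef_rot: [2.627, -0.064, 1.151]
wrist_force: [-0.9, 0.3, -0.1]
finger_gap: 32.9
finger_force: 0.0
```

```bash
cat >> h.py <<'E'
def cup(cc,nm=''):
    X=cloud(cc).reshape(-1,3);d=X-O;h=d@n;rr=np.hypot(d@E1,d@E2)
    q=X[(h>72)&(h<90)&(rr<40)&(rr>17)];ctr,m,k=plane(q,1.5);j=q[k]-O;z,r=cv2.minEnclosingCircle(np.c_[j@E1,j@E2].astype(np.float32))
    print(nm,k.sum(),'shoulder h',round((ctr-O)@n,2),'tilt E1,E2 deg',np.round(np.degrees([m@E1,m@E2]),2),'centre',np.round(z,1),round(r,1))
E
python3 -c "
from h import *
st();cup(shot('wrist','w12'),'wrist')"
```

```text
t 15.8 TCP off E1,E2 [-2.74 -0.67] rim h 3.08 y ang -27.57 tiltdeg 0.31 F tool [-0.1 -0.9 -0.4] M [ 0.11 -0.02  0.03] gap 32.9
wrist 5641 shoulder h 79.98 tilt E1,E2 deg [0.05 0.39] centre [-0.9  0.1] 35.2
```

Flush and upright: tilt ≈0°, shoulder at h 80.0. Now I'll open further and withdraw along the axis.

Emit:
step_arm --increments '[[[0,0,0,0,0.03,0,-0.2],[0,0,0,0,0,0,-0.2],[0,0,0,0,0,0,-0.2],[0,0,0,0,0,0,-0.2],[0,0,0,0,0,-0.2,-0.2]]]'

```text
clock: 16.35
eef_pos: [488.4, -255.4, 338.5]
eef_rot: [2.628, -0.064, 1.151]
wrist_force: [0.4, -0.2, -0.6]
finger_gap: 56.5
finger_force: 0.0
```

Emit:
step_arm --increments '[[[0,0,0,0,0,-0.4,-0.2],[0,0,0,0,0,-0.7,-0.2],[0,0,0,0,0,-0.8,-0.2],[0,0,0,0,0,-0.7,-0.2],[0,0,0,0,0,0,-0.2]]]'

```text
clock: 16.85
eef_pos: [438.3, -239.5, 433.2]
eef_rot: [2.62, -0.063, 1.151]
wrist_force: [-0.4, 0.3, 1.1]
finger_gap: 56.1
finger_force: 0.0
```

Emit:
step_arm --increments '[[[0,0,0,0,0,0,-0.2],[0,0,0,0,0,0,-0.2],[0,0,0,0,0,0,-0.2],[0,0,0,0,0,0,-0.2],[0,0,0,0,0,0,-0.2]]]'

```text
clock: 17.35
eef_pos: [439.5, -239.9, 428.8]
eef_rot: [2.627, -0.064, 1.151]
wrist_force: [-0.3, -0.5, -0.1]
finger_gap: 56.3
finger_force: 0.0
```

Run:
```python
from h import *
st();L=[shot(k,'f'+k) for k in('wrist','scene','top')]
for c,k in zip(L,'wst'): cup(c,k)
A=cv2.resize(L[1]['frame'][140:240,325:458],(400,300),interpolation=2);C=cv2.resize(L[2]['frame'][190:290,390:523],(400,300),interpolation=2)
cv2.imwrite('pics/f.png',np.hstack([A,C])[:,:,::-1])
```

```text
t 17.35 TCP off E1,E2 [-1.06 -1.49] rim h 114.84 y ang -27.56 tiltdeg 0.31 F tool [-0.6 -0.1 -0. ] M [ 0.2  -0.03  0.  ] gap 56.3
w 3771 shoulder h 80.08 tilt E1,E2 deg [-0.14  0.33] centre [-1.4 -0.3] 35.6
s 173 shoulder h 79.2 tilt E1,E2 deg [ 1.16 -1.03] centre [-1.3  2.4] 36.6
t 499 shoulder h 79.42 tilt E1,E2 deg [ 0.34 -0.18] centre [-0.5  0.7] 36.0
```

View pics/f.png

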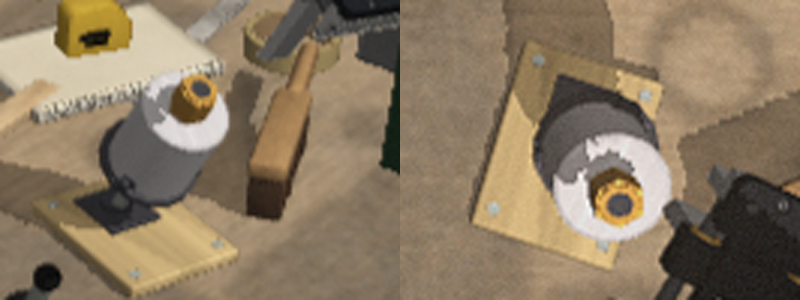

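The cup sits flush on the collar in all three views (tilt about 0°, shoulder at 80 mm), and the gripper is clear. Handing in.

```bash
python3 -c "
from h import *
print(workorder.sign_off())"
```

```text
the job is handed in; nothing more can be done
None
```

The larger cup hangs mouth-down on the keyed peg with its slots over the lugs and its rim flush on the collar; it tipped about 3.5° at the first release, so I regripped and reseated it, and I handed in at 17 s with the gripper clear and the tape roll, tin and bottle untouched.

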